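# Slide the drain strainer home in the drip tray

### The job

Put the round steel strainer back into the bar's drip tray: take it by its black knob, lay it flat on one end of the tray's steel deck, clear of the middle, and slide it along the deck with light pressure, feeling for the round pocket near the middle, until it drops in; then see that it sits fully home and let go. Do not lower or drop it into the pocket from above and do not force it against the tray. Leave the jigger, the tumbler, the bottle opener and the cork where they are.

Things in the scene. Friction and masses are not known exactly. Their poses are not given: they have to be found in the camera images.
- strainer: Loose round steel drain strainer, 0.16 kg: a disc 63 mm across and 6 mm thick with small dark holes, its lower edge bevelled 2 mm, with an upright straight round black knob in the middle, 18 mm across and 24 mm tall (knob from 6 to 30 mm above the origin). Origin: centre of the underside; z up through the knob. It starts lying flat on the bar to the robot's right.
- tray: Fixed steel drip tray, 156 mm wide (its x) by 308 mm long (its y), rim 25 mm high. Origin: centre of its underside on the bar; z up, y along its length. In it lies a steel deck, 142 by 256 mm, upper face 17 mm above the origin and 8 mm below the rim. It stays put when things slide over it. Over 30 N between strainer and tray is too much; 3 to 8 N is plenty, met at 10 mm/s or less.
- deck_middle (a point): Middle of the tray at the height of the deck's upper face; axes as the tray's. The deck has one round pocket, 66 mm across, 6 mm deep, flat black floor, steep sides. The deck lies loosely in the tray, so the pocket's centre is off this point by up to 22 mm either way along the tray's y and up to 3 mm along its x; that shift is not measured and differs every time.
- deck_end (a point): Point on the deck's upper face 75 mm from deck_middle toward the tray's -y (right) end, clear of the middle; axes as the tray's. The strainer fits flat here. Sliding on the deck it stays at one height; entering the pocket it loses its support and sinks 6 mm until its face is flush with the deck; its side then stops against the pocket's wall.
- jigger: Loose small steel double jigger, 43 mm wide, 76 mm tall, standing; origin under its middle. A bystander. Behind it, from about x = 0.65 m on, shelves of glasses hang low over the bar: keep the arm and gripper clear of them.
- tumbler: Loose plain glass tumbler, 64 mm wide, 84 mm tall, standing; origin under its middle. A bystander.
- bottle_opener: Loose flat bottle opener with a red grip, 108 x 73 x 12 mm, lying; origin under its middle. A bystander.
- cork: Loose drawn wine cork, 42 mm long, 22 mm thick, lying; origin under its middle. A bystander.
Mind the look-alikes: they are no part of the job. What is shaped like the strainer but pink or red is not meant.

How it is judged:
On the way, in this order (a step that is already met when the one before it is completed fails the run):
1. the strainer lies flat on an end of the deck, clear of the middle (z of strainer in the frame of tray between 0.0155 and 0.0185 m and angle between strainer's own z axis and vertical below 0.1 rad and horizontal distance between strainer and tray between 0.055 and 0.12 m and contact force between strainer and tray above 0.3 N), for 0.2 s.
2. the strainer has dropped into the pocket (z of strainer in the frame of tray between 0.009 and 0.0135 m and horizontal distance between strainer and tray below 0.03 m and angle between strainer's own z axis and vertical below 0.12 rad), for 0.2 s.
At the end, for the whole second after the job is handed in: The strainer rests in the deck's pocket, at rest, knob up: its underside within 1 mm of the pocket's floor (so its face is flush with the deck to 1 mm) and level within 0.04 rad (z of strainer in the frame of tray between 0.009 and 0.012 m and horizontal distance between strainer and tray below 0.03 m and angle between strainer's own z axis and vertical below 0.04 rad and linear speed of strainer below 0.01 m/s); the robot touches nothing.
It fails at once if the strainer is over the middle of the tray (within 45 mm of its centre) while 6 to 28 mm above the deck: lowered or dropped in from above (carrying it across higher up is fine) (horizontal distance between strainer and tray below 0.045 m and z of strainer in the frame of tray between 0.023 and 0.045 m).
It fails at once if the strainer is forced against the tray with more than 30 N (contact force between strainer and tray above 30 N).
It fails at once if a bystander is moved more than 20 mm or tipped over (distance of any of jigger, tumbler, bottle_opener, cork from where it was at the start of the episode above 0.02 m or angle between any of jigger, tumbler's own z axis and vertical above 0.5 rad).
It also fails if it takes over 58 s, if anything falls off the work surface, if the arm or the gripper's body presses on something with over 40 N, if the wrist force passes 120 N, or if a joint passes its speed limit or range.

### The arm

A 6-joint arm with a two-finger parallel gripper is mounted at the origin on a cart in front of the work surface, level with it; the furniture and walls round the work are solid. World frame = base frame: x ahead of the robot, y to its left, z up, the work surface at z = 0. Lengths are in m, angles in rad, forces in N, time in s.
With the tool pointing down it reaches from about 0.325 to 0.775 m from the base axis. Payload 9.3 kg.
Tool frame: the origin (TCP) lies midway between the tips of the shut fingers; the grasp point (between the pads) lies 19 mm behind it; z points along the fingers, y is the line along which they close (so a half turn about z gives the same grasp; the last joint's range is limited). The gripper opens to 85 mm and grips with 20 to 120 N. Pads are 22 mm wide; open, the fingers measure 114 mm over their backs; the gripper's body (76 mm by 85 mm) begins 54 mm behind the grasp point. The pads swing forward as they close: fully open they stand 13 mm farther back than shut.
Start: joints at [-1.311, 0.259, 0.021, 1.334, 0, 1.418], TCP at [0.221, -0.504, 0.231] pointing down, gripper open.
Joint ranges: [-3.04, 3.04], [-0.91, 1.82], [-1.04, 1.36], [-1.92, 1.95], [-1.52, 1.45], [-3.14, 3.14]. Speed limits (rad/s): [2.22, 2.22, 2.79, 3.14, 3.14, 3.14].

### API

Orientations are given as a unit quaternion [w, x, y, z].
In Python, from station import env, imaging, ticket gives the robot as it stands.
- The arm moves only by the shell command python3 -m crank 'ROWS' [FORCE]. ROWS is JSON, a list of rows, each a list of 7 numbers: the opening, from 0 (shut) to 1 (fully open), then the shift along the tool's x, y, z in m, then the turn, a rotation vector about the tool's x, y, z in degrees. In form: [[claw, dx, dy, dz, ax, ay, az], ...]. A call has 1 to 12 rows; each row shifts and turns the commanded pose from where the row before left it, along the tool's axes as they then stand; what a row does not reach is not made up. A row lasts 1/8 s, in which the tool goes at most 62.5 mm and 10.7 degrees, less where a joint would pass 70% of its speed; a pose out of reach is approached as far as the arm can. A call with a gripper value outside its range is refused whole. The fingers move at their own pace and stop on an object; FORCE is the grip in N (left out, the last holds). Time passes only in rows, so rows that do not move let the fingers close. It gives the time, the measured TCP pose, the force, the opening and the grip force at its end, in the units of the state.
- env.get_state(): the state, without advancing time (a new reading comes with each control period).
- imaging.snapshot(name): name is "scene" or "side" or "wrist"; returns a dict with "image" (480x640x3 uint8, red, green, blue), "intrinsics" (3x3 intrinsics, pixels), "world_from_camera" (4x4, takes a point from camera to world coordinates). Camera axes: x right, y down, z forward; pixel columns grow to the right and rows downward; lengths in m; the calibration is good to about 2 mm. A picture is of the moment at which its call begins. There is no depth.
- ticket.job_done(): hands the job in; it is judged then, once.
The state is a dict: "time": time; "joints": joint angles; "qvel": joint speeds; "tau": joint torques, N m; "position": TCP position; "ee_rot": TCP orientation; "contact_force": force on the tool from outside, world axes, zero at the start; "ft_torque": the same for the moment, N m; "gripper_width": finger opening in m; "finger_force": force on a finger pad.
Only numpy, scipy, OpenCV 4.12 (cv2) and the standard library are available. Lean on these libraries where they do the work, as an engineer would, in place of code of your own. Each camera call takes 0.05 s, during which the arm holds its last target. There are 200 camera calls.

## Working session

There is one attempt and no reset: what is moved stays moved. The work goes in short steps, Python scripts to look and compute and a shell command to move; the robot and the scene stay as the last step left them, time stands still between calls to the robot, and variables do not carry over. Pictures are saved under pics/ and viewed, at most 10 in all, crops included, and the job is handed in when it is done.

```bash
mkdir -p pics
python3 - <<'E'
from station import env, imaging
import cv2,numpy as np,pickle
d={n:imaging.snapshot(n) for n in("scene","side","wrist")}
pickle.dump(d,open("s0.pkl","wb"))
for n in d:
    cv2.imwrite(f"pics/{n}0.png",d[n]["image"][:,:,::-1]); print(n,d[n]["intrinsics"].tolist(),d[n]["world_from_camera"].round(4).tolist())
s=env.get_state();print(s)
E
```

```text
scene [[586.7715177418162, 0.0, 314.8034917252005], [0.0, 586.7715177418162, 224.6318494563465], [0.0, 0.0, 1.0]] [[-0.6572, -0.4301, 0.619, -0.3131], [-0.7534, 0.3959, -0.5249, 0.5601], [-0.0193, -0.8114, -0.5842, 0.822], [0.0, 0.0, 0.0, 1.0]]
side [[607.9836097688416, 0.0, 316.72181931481043], [0.0, 607.9836097688416, 237.0148315994893], [0.0, 0.0, 1.0]] [[0.8998, -0.2238, 0.3745, 0.05], [-0.4363, -0.4701, 0.7672, -1.0123], [0.0043, -0.8538, -0.5207, 0.642], [0.0, 0.0, 0.0, 1.0]]
wrist [[331.558776704284, 0.0, 317.4234217378633], [0.0, 331.558776704284, 243.1049671842858], [0.0, 0.0, 1.0]] [[0.4009, -0.8735, -0.2761, 0.2917], [-0.9161, -0.3827, -0.1194, -0.4737], [-0.0014, 0.3008, -0.9537, 0.3735], [0.0, 0.0, 0.0, 1.0]]
{'time': 0.15, 'joints': array([-1.31062065e+00,  2.59053239e-01,  2.09263562e-02,  1.33367000e+00,
       -8.31836987e-07,  1.41817836e+00]), 'qvel': array([-4.42108153e-05, -6.56875328e-04,  3.95239704e-04, -5.41590751e-04,
        7.30858729e-04,  1.68482429e-05]), 'tau': array([ 2.19858804e-03, -5.55971110e+01,  3.44662893e+01,  1.14394652e-02,
       -1.68206584e-04,  2.41766649e-06]), 'position': array([ 0.22057587, -0.50360516,  0.23080644]), 'ee_rot': array([-4.99530357e-04,  9.78775559e-01,  2.04934511e-01, -2.73066205e-05]), 'contact_force': array([ 0.45506385, -0.08814855,  0.49161413]), 'ft_torque': array([-0.063404  , -0.01010769,  0.03677071]), 'finger_force': 0.0, 'gripper_width': 0.0857008468779247}
```

View pics/scene0.png

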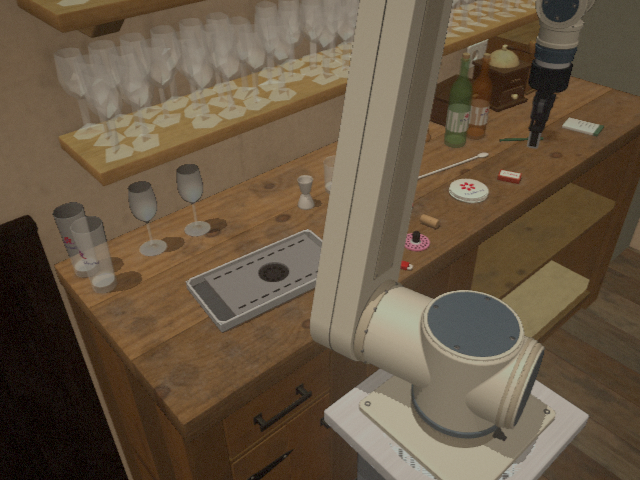

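View pics/wrist0.png

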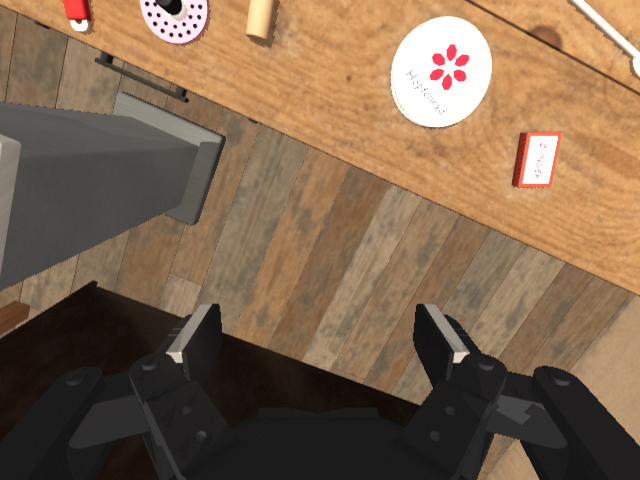

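The scene view shows the tray at about (265,275) with a dark pocket at (273,271), a pink knobbed disc at (416,241), the cork at (430,221) and the jigger at (306,192). The wrist view shows the pink disc at (174,10). I haven't seen the steel strainer yet, so I'll check the side view.

View pics/side0.png

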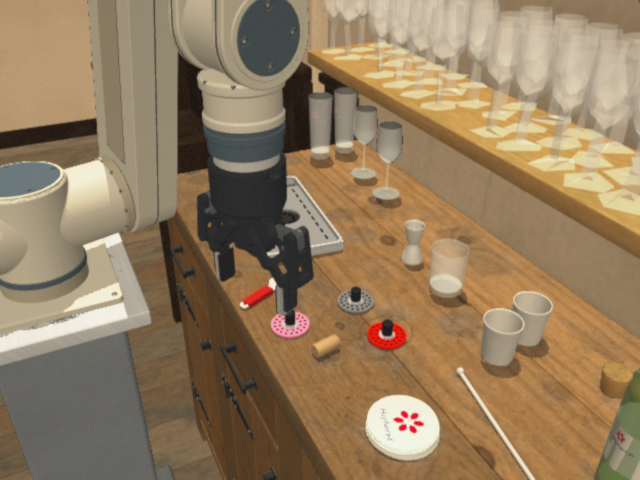

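The side view shows three knobbed discs: pink at (290,324), red at (387,335) and grey steel at (356,300). The task describes round steel, so the grey one fits. I'll confirm it in an enlarged crop, with the tray beside it.

```bash
cat > h.py <<'E'
import numpy as np
def ray(d,u,v,z):
    T=d["world_from_camera"];K=d["intrinsics"]
    r=T[:3,:3]@np.linalg.solve(K,[u,v,1.]);o=T[:3,3]
    return o+r*(z-o[2])/r[2]
def proj(d,p):
    T=d["world_from_camera"];q=d["intrinsics"]@(T[:3,:3].T@(np.array(p)-T[:3,3]));return q[:2]/q[2]
E
python3 - <<'E'
import pickle,cv2,numpy as np
from h import *
d=pickle.load(open("s0.pkl","rb"))
S=d["side"]["image"];C=d["scene"]["image"]
a=cv2.resize(S[270:335,316:416],(400,260),interpolation=cv2.INTER_CUBIC)
c=cv2.resize(S[170:270,260:360],(400,340)) 
b=cv2.resize(C[215:335,175:345],(800,600)[:2] and (560,395),interpolation=cv2.INTER_CUBIC)
im=np.zeros((600,800,3),np.uint8);im[:260,:400]=a;im[:200,400:]=cv2.resize(S[170:270,240:360],(400,333))[133:];
im[260:600,:487]=cv2.resize(C[215:334,175:345],(487,340))
cv2.imwrite("pics/crop1.png",im[:,:,::-1])
# grey disc: low saturation mask in side window
hsv=cv2.cvtColor(S,cv2.COLOR_RGB2HSV);m=((hsv[...,1]<70)).astype(np.uint8)*255
w=np.zeros_like(m);w[284:320,330:382]=m[284:320,330:382]
n,l,st,ce=cv2.connectedComponentsWithStats(w);i=1+st[1:,4].argmax();print(st[i],ce[i])
cnt=cv2.findContours((l==i).astype(np.uint8),0,1)[0][0]
low=cnt.reshape(-1,2);x0,x1=low[:,0].min(),low[:,0].max();print(x0,x1,low[:,1].max())
k=(S[284:312,340:372].max(2)<45);yy,xx=np.nonzero(k);print("knob",xx.min()+340,xx.max()+340,yy.min()+284,yy.max()+284)
print("disc@6",ray(d["side"],(x0+x1)/2,301,.006))
# predicted
p=ray(d["side"],(x0+x1)/2,301,.006)
for z in(0,.006,.03):print(z,proj(d["side"],[p[0],p[1],z]))
# pocket in scene
k=(C[255:290,250:300].max(2)<70).astype(np.uint8);n,l,st,ce=cv2.connectedComponentsWithStats(k);i=1+st[1:,4].argmax();print("pocket",st[i],ce[i]+[250,255],ray(d["scene"],*(ce[i]+[250,255]),.013))
# tray outer corners roughly
for uv in[(187,284),(217,325),(307,232)]:print(uv,ray(d["scene"],*uv,.025))
print(ray(d["side"],342,243,.025),"opener",ray(d["side"],260,294,.006),"cork",ray(d["side"],326,346,.011),"tumb",ray(d["side"],446,288,0),"red",ray(d["side"],387,335,.006),"pink",ray(d["side"],290,324,.006),'jig',ray(d["side"],412,262,0))
E
```

```text
[337 288  37  26 713] [355.09957924 300.94670407]
337 373 313
knob 352 359 289 300
disc@6 [ 0.47477958 -0.29282977  0.006     ]
0 [354.87051786 303.788103  ]
0.006 [355. 301.]
0.03 [355.52578507 289.67841559]
pocket [  9   9  30  18 426] [273.19483568 272.35915493] [0.47306026 0.0123805  0.013     ]
(187, 284) [0.55182542 0.17398943 0.025     ]
(217, 325) [0.41203594 0.19290912 0.025     ]
(307, 232) [ 0.52158462 -0.12392011  0.025     ]
[ 0.52794805 -0.14376439  0.025     ] opener [ 0.33521265 -0.20401425  0.006     ] cork [ 0.37605252 -0.37875902  0.011     ] tumb [ 0.64390621 -0.3228128   0.        ] red [ 0.47777951 -0.3924252   0.006     ] pink [ 0.34960954 -0.30093728  0.006     ] jig [ 0.63558665 -0.22629244  0.        ]
```

View pics/crop1.png

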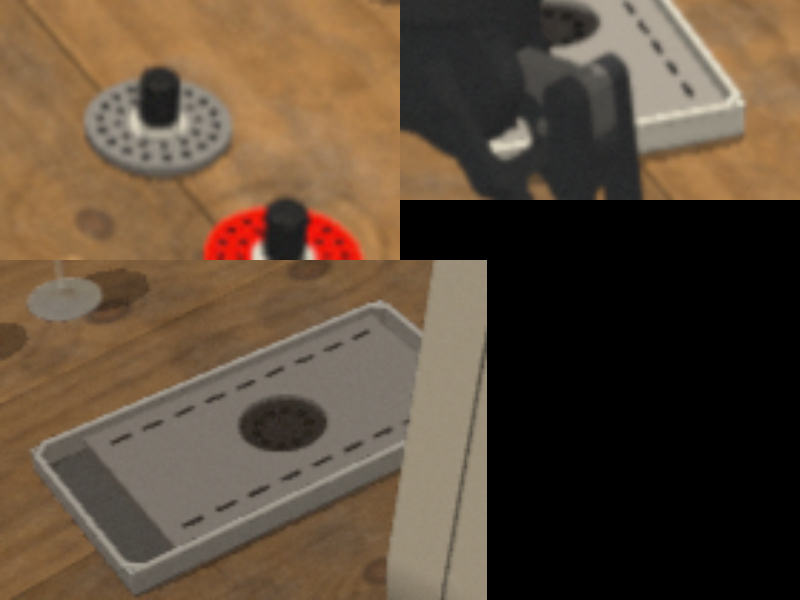

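The crop confirms it: the grey steel disc with the black knob, at side (355,300), is the strainer, lying at about (0.475,-0.292). Next I'll move over to where the wrist camera sees both tray and strainer, lining the closing line up with the tray's length.

```bash
python3 -m crank '[[1,0,0,0,0,0,9.4],[1,0,0,0,0,0,9.4],[1,0,0,0,0,0,9.4],[1,0.0213,-0.0474,0,0,0,0],[1,0.0213,-0.0474,0,0,0,0],[1,0.0213,-0.0474,0,0,0,0],[1,0.0213,-0.0474,0,0,0,0],[1,0.0213,-0.0474,0,0,0,0],[1,0.0213,-0.0474,0,0,0,0],[1,0.0213,-0.0474,0,0,0,0],[1,0.0213,-0.0474,0,0,0,0],[0.5,0,0,0,0,0,0]]' 40
python3 - <<'E'
from station import env, imaging
import cv2,pickle
d={n:imaging.snapshot(n) for n in("scene","side","wrist")}
pickle.dump(d,open("s1.pkl","wb"))
cv2.imwrite("pics/wrist1.png",d["wrist"]["image"][:,:,::-1])
s=env.get_state();print(s["position"],s["ee_rot"],s["time"],s["contact_force"])
E
```

```text
time: 1.65
position: [0.4215, -0.1365, 0.2312]
ee_rot: [-0.0, 0.999, -0.037, -0.0]
contact_force: [-0.2, -0.1, -0.1]
gripper_width: 0.0698
finger_force: 0.0
[ 0.42039736 -0.13954505  0.23115825] [ 5.67641093e-05  9.99218058e-01 -3.95377926e-02 -1.77934634e-04] 1.8 [-0.42627034 -0.55139958 -0.42198357]
```

View pics/wrist1.png

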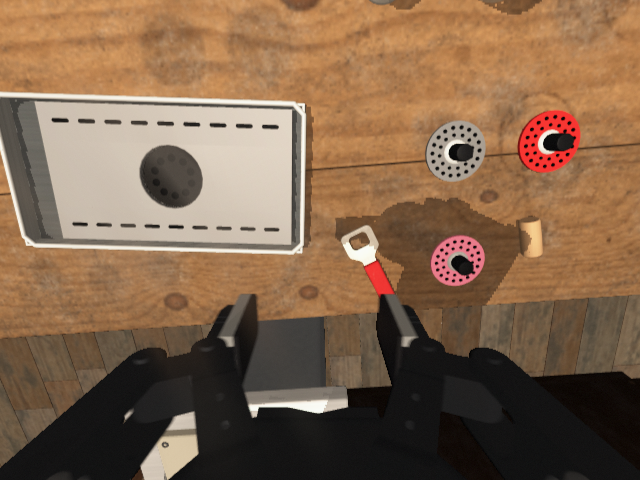

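The wrist view shows the tray with its right-end corners at (305,103) and (302,252), and its pocket at (171,177). The steel strainer is at (456,151), red at (549,141), pink at (458,261), the opener at (370,262) and the cork at (531,238). Measuring now.

Run:
```python
import pickle,cv2,numpy as np
from h import *
d=pickle.load(open("s1.pkl","rb"));w=d["wrist"];I=w["image"];g=I.max(2)
hsv=cv2.cvtColor(I,cv2.COLOR_RGB2HSV)
def blob(mask,x0,x1,y0,y1):
    k=np.zeros(mask.shape,np.uint8);k[y0:y1,x0:x1]=mask[y0:y1,x0:x1]
    n,l,st,ce=cv2.connectedComponentsWithStats(k);i=1+st[1:,4].argmax()
    c=max(cv2.findContours((l==i).astype(np.uint8),0,1)[0],key=cv2.contourArea)
    return cv2.convexHull(c)
m=(hsv[...,1]<60)|(g<50)
h=blob(m,415,495,112,190);e=cv2.fitEllipse(h);print("strainer",e,ray(w,*e[0],.006))
P=np.array([ray(w,*p[0],.006)for p in h]);print(P.min(0),P.max(0))
h=blob(g<115,130,215,135,220);e=cv2.fitEllipse(h);print("pocket",e,ray(w,*e[0],.017))
P=np.array([ray(w,*p[0],.017)for p in h]);c,r=cv2.minEnclosingCircle(P[:,:2].astype(np.float32));print(c,r)
# tray rim right/far/near edges
for uv in[(305,103),(302,252),(27,243),(0,94),(200,99),(200,250)]:print(uv,ray(w,*uv,.025)[:2])
# slots: dark blobs on deck
for y0,y1 in((112,135),(215,238)):
    n,l,st,ce=cv2.connectedComponentsWithStats((g[y0:y1,45:285]<90).astype(np.uint8))
    print([ray(w,*(ce[i]+[45,y0]),.017)[:2].round(4).tolist() for i in range(1,n) if st[i,4]>10])
for n in("scene","side"):
    pass
p=ray(w,302,178,.025);print("scene proj check",proj(d["scene"],ray(w,171,177,.017)))
```

```text
strainer ((455.0069885253906, 150.56089782714844), (56.33717346191406, 63.41047286987305), 42.33665466308594) [ 0.47407345 -0.29128575  0.006     ]
[ 0.4424728  -0.32244652  0.006     ] [ 0.50412479 -0.26029351  0.006     ]
pocket ((170.6474609375, 176.09768676757812), (57.81792449951172, 65.96661376953125), 135.3411865234375) [0.47194591 0.01264372 0.017     ]
(0.4711010456085205, 0.01264850702136755) 0.03282064199447632
(305, 103) [ 0.53157561 -0.13609968]
(302, 252) [ 0.37900612 -0.11911783]
(27, 243) [0.41303353 0.18251896]
(0, 94) [0.562505   0.15702993]
(200, 99) [ 0.5430728 -0.0348492]
(200, 250) [ 0.39014419 -0.00635727]
[[0.5361, 0.1132], [0.5331, 0.0867], [0.5305, 0.0601], [0.5277, 0.0335], [0.5247, 0.0068], [0.5217, -0.0194], [0.5187, -0.0458], [0.516, -0.0715], [0.5133, -0.0985]]
[[0.4283, 0.1234], [0.4258, 0.0988], [0.4229, 0.0714], [0.4198, 0.0443], [0.4175, 0.0193], [0.4144, -0.0074], [0.4118, -0.0338], [0.4086, -0.0605], [0.4059, -0.0863], [0.418, 0.1648]]
scene proj check [273.64778431 271.40603116]
```

```bash
python3 -m crank '[[0.5,0,0,0,0,0,1.6],[0.5,0.0174,0.0363,0,0,0,0],[0.5,0.0174,0.0363,0,0,0,0],[0.5,0.0174,0.0363,0,0,0,0],[0.5,0.0174,0.0363,0,0,0,0],[0.5,0,0,0.04,0,0,0],[0.5,0,0,0.04,0,0,0],[0.5,0,0,0.04,0,0,0],[0.5,0,0,0.04,0,0,0],[0.5,0,0,0,0,0,0],[0.5,0,0,0,0,0,0]]' 40
python3 - <<'E'
from station import env, imaging
import cv2,pickle
w=imaging.snapshot("wrist");cv2.imwrite("pics/wrist2.png",w["image"][:,:,::-1])
s=env.get_state();print(s["position"],s["ee_rot"],s["time"],s["contact_force"])
E
```

```text
time: 3.18
position: [0.4744, -0.2922, 0.0726]
ee_rot: [0.0, 0.999, -0.054, 0.001]
contact_force: [-0.0, -0.2, 0.3]
gripper_width: 0.0424
finger_force: 0.0
[ 0.47475723 -0.29228518  0.07302095] [ 7.37299341e-04  9.98527529e-01 -5.42337601e-02  9.63704714e-04] 3.225 [ 0.79177288  0.05967352 -0.37125516]
```

View pics/wrist2.png

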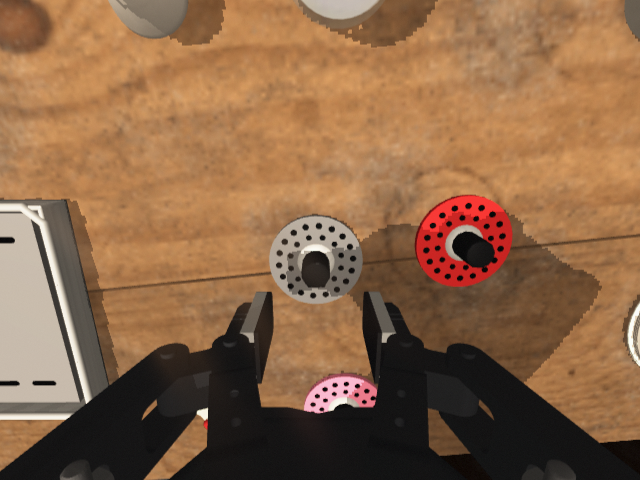

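The wrist view shows the steel disc at (316,260) with its knob centred between the fingers at 272 and 365. I'll descend and close.

```bash
python3 -m crank '[[0.5,0,0,0.02,0,0,0],[0.5,0,0,0.02,0,0,0],[0.5,0,0,0.015,0,0,0],[0.5,0,0,0.008,0,0,0],[0.5,0,0,0,0,0,0],[0,0,0,0,0,0,0],[0,0,0,0,0,0,0],[0,0,0,0,0,0,0],[0,0,0,0,0,0,0],[0,0,0,0,0,0,0]]' 50
python3 -c "
from station import env
s=env.get_state();print(s['position'],s['contact_force'],s['gripper_width'],s['finger_force'])"
```

```text
time: 4.47
position: [0.4746, -0.2914, 0.0091]
ee_rot: [0.0, 0.999, -0.054, 0.001]
contact_force: [-0.2, 0.1, 6.6]
gripper_width: 0.0165
finger_force: 48.9
[ 0.4746465  -0.29140448  0.00910935] [-0.2361663   0.13711377  6.60705776] 0.016454745882105975 48.87273073196411
```

```bash
python3 -m crank '[[0,0,0,-0.02,0,0,0],[0,0,0,-0.03,0,0,0],[0,0,0,-0.02,0,0,0],[0,-0.0045,-0.0282,0,0,0,0],[0,-0.0045,-0.0282,0,0,0,0],[0,-0.0045,-0.0282,0,0,0,0],[0,-0.0045,-0.0282,0,0,0,0],[0,-0.0045,-0.0282,0,0,0,0],[0,-0.0045,-0.0282,0,0,0,0],[0,-0.0045,-0.0282,0,0,0,0],[0,-0.0045,-0.0282,0,0,0,0],[0,0,0,0,0,0,0]]'
python3 - <<'E'
from station import env, imaging
import cv2,pickle
w=imaging.snapshot("side");cv2.imwrite("pics/side3.png",cv2.resize(w["image"][140:320,190:430],(800,600))[:,:,::-1])
s=env.get_state();print(s["position"],s["ee_rot"],s["time"],s["contact_force"],s["gripper_width"])
E
```

```text
time: 5.98
position: [0.4621, -0.0614, 0.0783]
ee_rot: [-0.0, 0.999, -0.052, -0.0]
contact_force: [-0.1, -0.5, -2.1]
gripper_width: 0.0162
finger_force: 49.2
[ 0.46248626 -0.06238863  0.07838625] [ 9.32136512e-05  9.98607187e-01 -5.27605512e-02  2.54516305e-05] 6.025 [-0.8360056   0.07558581 -1.99720078] 0.015967200936606873
```

View pics/side3.png

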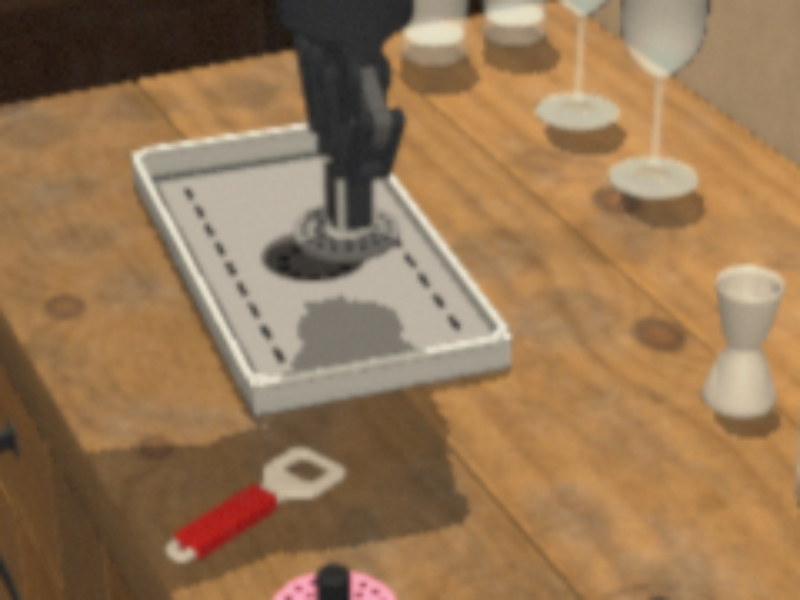

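The strainer hangs level over the right end of the deck (crop (348,235), image height), clear of the pocket once lowered. Lowering to just above the deck.

```bash
python3 -m crank '[[0,0,0,0.012,0,0,0],[0,0,0,0.012,0,0,0],[0,0,0,0.01,0,0,0],[0,0,0,0.008,0,0,0],[0,0,0,0.004,0,0,0],[0,0,0,0.001,0,0,0],[0,0,0,0,0,0,0],[0,0,0,0,0,0,0]]'
python3 -m crank '[[0,0,0,0.001,0,0,0],[0,0,0,0.001,0,0,0],[0,0,0,0,0,0,0]]'
```

```text
time: 7.02
position: [0.4628, -0.063, 0.0316]
ee_rot: [0.0, 0.999, -0.054, 0.0]
contact_force: [0.0, 0.1, -1.4]
gripper_width: 0.0163
finger_force: 49.2
time: 7.4
position: [0.4625, -0.063, 0.0292]
ee_rot: [-0.0, 0.999, -0.054, -0.0]
contact_force: [0.5, 0.4, -2.8]
gripper_width: 0.0159
finger_force: 49.2
```

```bash
python3 -m crank '[[0,0,0,0.001,0,0,0],[0,0,0,0.001,0,0,0],[0,0,0,0,0,0,0]]'
python3 -m crank '[[0,0,0,0.0006,0,0,0],[0,0,0,0.0004,0,0,0],[0,0,0,0,0,0,0]]'
```

```text
time: 7.78
position: [0.4625, -0.063, 0.0272]
ee_rot: [-0.0, 0.999, -0.054, -0.0]
contact_force: [-0.4, -0.2, -1.1]
gripper_width: 0.0162
finger_force: 49.2
time: 8.15
position: [0.4626, -0.0629, 0.0262]
ee_rot: [-0.0, 0.999, -0.054, -0.0]
contact_force: [-0.6, -0.1, -1.4]
gripper_width: 0.0163
finger_force: 49.2
```

```bash
python3 -m crank '[[0,0,0,0.0005,0,0,0],[0,0,0,0.0005,0,0,0],[0,0,0,0,0,0,0]]'
```

```text
time: 8.52
position: [0.4626, -0.063, 0.026]
ee_rot: [0.0, 0.999, -0.054, 0.0]
contact_force: [-3.4, 0.9, 9.3]
gripper_width: 0.0163
finger_force: 50.3
```

```bash
python3 -m crank '[[0,0,0,0.0003,0,0,0],[0,0,0,0.0002,0,0,0],[0,0,0,0,0,0,0]]'
```

```text
time: 8.9
position: [0.4626, -0.063, 0.0259]
ee_rot: [0.0, 0.999, -0.054, 0.0]
contact_force: [-5.4, 1.2, 15.9]
gripper_width: 0.0161
finger_force: 50.8
```

In contact at TCP z 0.026. Backing off to light pressure.

```bash
python3 -m crank '[[0,0,0,-0.0008,0,0,0],[0,0,0,0,0,0,0],[0,0,0,0,0,0,0]]'
```

```text
time: 9.28
position: [0.4627, -0.063, 0.026]
ee_rot: [0.0, 0.999, -0.054, 0.0]
contact_force: [-2.6, 0.8, 8.0]
gripper_width: 0.016
finger_force: 49.7
```

```bash
python3 -m crank '[[0,0,0,-0.0002,0,0,0],[0,0,-0.00125,0,0,0,0],[0,0,-0.00125,0,0,0,0],[0,0,-0.00125,0,0,0,0],[0,0,-0.00125,0,0,0,0],[0,0,-0.00125,0,0,0,0],[0,0,-0.00125,0,0,0,0],[0,0,-0.00125,0,0,0,0],[0,0,-0.00125,0,0,0,0]]'
```

```text
time: 10.4
position: [0.4642, -0.0534, 0.026]
ee_rot: [0.0, 0.999, -0.054, 0.001]
contact_force: [-0.8, -4.2, 4.8]
gripper_width: 0.0163
finger_force: 49.8
```

```bash
python3 -m crank '[[0,0,-0.00125,0,0,0,0],[0,0,-0.00125,0,0,0,0],[0,0,-0.00125,0,0,0,0],[0,0,-0.00125,0,0,0,0],[0,0,-0.00125,0,0,0,0],[0,0,-0.00125,0,0,0,0],[0,0,-0.00125,0,0,0,0],[0,0,-0.00125,0,0,0,0],[0,0,-0.00125,0,0,0,0],[0,0,-0.00125,0,0,0,0],[0,0,-0.00125,0,0,0,0],[0,0,-0.00125,0,0,0,0]]'
```

```text
time: 11.9
position: [0.4658, -0.0385, 0.026]
ee_rot: [0.0, 0.999, -0.054, 0.0]
contact_force: [-0.4, -5.4, 5.5]
gripper_width: 0.0159
finger_force: 49.8
```

```bash
python3 -m crank '[[0,0,-0.00125,0,0,0,0],[0,0,-0.00125,0,0,0,0],[0,0,-0.00125,0,0,0,0],[0,0,-0.00125,0,0,0,0],[0,0,-0.00125,0,0,0,0],[0,0,-0.00125,0,0,0,0],[0,0,-0.00125,0,0,0,0],[0,0,-0.00125,0,0,0,0],[0,0,-0.00125,0,0,0,0],[0,0,-0.00125,0,0,0,0],[0,0,-0.00125,0,0,0,0],[0,0,-0.00125,0,0,0,0]]'
```

```text
time: 13.4
position: [0.4673, -0.0236, 0.026]
ee_rot: [0.0, 0.999, -0.054, 0.0]
contact_force: [-0.4, -5.4, 5.3]
gripper_width: 0.0162
finger_force: 49.8
```

```bash
python3 -m crank '[[0,0,-0.00125,0,0,0,0],[0,0,-0.00125,0,0,0,0],[0,0,-0.00125,0,0,0,0],[0,0,-0.00125,0,0,0,0],[0,0,-0.00125,0,0,0,0],[0,0,-0.00125,0,0,0,0],[0,0,-0.00125,0,0,0,0],[0,0,-0.00125,0,0,0,0],[0,0,-0.00125,0,0,0,0],[0,0,-0.00125,0,0,0,0],[0,0,-0.00125,0,0,0,0],[0,0,-0.00125,0,0,0,0]]'
```

```text
time: 14.9
position: [0.4689, -0.0086, 0.0259]
ee_rot: [0.0, 0.999, -0.054, 0.0]
contact_force: [-0.2, -5.3, 5.3]
gripper_width: 0.0161
finger_force: 49.8
```

```bash
python3 -m crank '[[0,0,-0.00125,0,0,0,0],[0,0,-0.00125,0,0,0,0],[0,0,-0.00125,0,0,0,0],[0,0,-0.00125,0,0,0,0],[0,0,-0.00125,0,0,0,0],[0,0,-0.00125,0,0,0,0],[0,0,-0.00125,0,0,0,0],[0,0,-0.00125,0,0,0,0],[0,0,-0.00125,0,0,0,0],[0,0,-0.00125,0,0,0,0],[0,0,-0.001,0,0,0,0]]'
```

```text
time: 16.27
position: [0.47, 0.0051, 0.0258]
ee_rot: [0.0, 0.999, -0.054, 0.0]
contact_force: [0.2, -5.6, 4.9]
gripper_width: 0.0159
finger_force: 49.8
```

Still on the deck, with the pocket expected at y≈0.0126. From here I'll use finer steps.

```bash
python3 -m crank '[[0,0,-0.001,0,0,0,0],[0,0,-0.001,0,0,0,0],[0,0,-0.001,0,0,0,0],[0,0,-0.001,0,0,0,0]]'
```

```text
time: 16.77
position: [0.4702, 0.0094, 0.0257]
ee_rot: [-0.0, 0.999, -0.054, -0.0]
contact_force: [-0.5, -3.1, 3.1]
gripper_width: 0.0161
finger_force: 49.7
```

```bash
python3 -m crank '[[0,0,-0.001,0,0,0,0],[0,0,-0.001,0,0,0,0]]'
```

```text
time: 17.02
position: [0.4701, 0.0118, 0.0253]
ee_rot: [-0.001, 0.999, -0.053, -0.001]
contact_force: [1.2, -0.5, -1.4]
gripper_width: 0.0162
finger_force: 49.0
```

Support is lost: the force reads only the strainer's weight, at y=0.0118. Following it down gently.

```bash
python3 -m crank '[[0,0,0,0.0007,0,0,0],[0,0,0,0.0007,0,0,0],[0,0,0,0,0,0,0]]'
```

```text
time: 17.4
position: [0.4705, 0.0113, 0.0244]
ee_rot: [-0.0, 0.999, -0.054, -0.0]
contact_force: [0.1, 1.5, 0.8]
gripper_width: 0.0162
finger_force: 49.4
```

```bash
python3 -m crank '[[0,0,-0.0005,0,0,0,0],[0,0,0,0.0008,0,0,0],[0,0,0,0.0008,0,0,0],[0,0,0,0,0,0,0]]'
```

```text
time: 17.9
position: [0.4711, 0.0118, 0.0229]
ee_rot: [-0.0, 0.999, -0.054, 0.001]
contact_force: [3.0, 3.7, -2.9]
gripper_width: 0.0163
finger_force: 49.0
```

```bash
python3 -m crank '[[0,0.0004,-0.0005,0,0,0,0],[0,0,0,0.0008,0,0,0],[0,0,0,0.0008,0,0,0],[0,0,0,0,0,0,0]]'
```

```text
time: 18.4
position: [0.4712, 0.0122, 0.0212]
ee_rot: [-0.0, 0.999, -0.054, 0.0]
contact_force: [3.1, 3.4, 0.0]
gripper_width: 0.0159
finger_force: 49.2
```

```bash
python3 -m crank '[[0,0,0,0.0008,0,0,0],[0,0,0,0.0005,0,0,0],[0,0,0,0,0,0,0]]'
```

```text
time: 18.77
position: [0.4712, 0.0121, 0.02]
ee_rot: [-0.0, 0.999, -0.054, 0.0]
contact_force: [2.1, 3.8, 2.9]
gripper_width: 0.0161
finger_force: 49.8
```

It has sunk 6 mm in total. A short press will confirm the floor.

```bash
python3 -m crank '[[0,0.0002,-0.0003,0.0004,0,0,0],[0,0,0,0,0,0,0],[0,0,0,0,0,0,0]]'
```

```text
time: 19.15
position: [0.4712, 0.0122, 0.02]
ee_rot: [0.0, 0.999, -0.054, 0.0]
contact_force: [-1.1, 2.4, 9.7]
gripper_width: 0.016
finger_force: 50.5
```

The floor is firm at z 0.020. Releasing and lifting straight up.

```bash
python3 -m crank '[[0,0,0,-0.0004,0,0,0],[0.5,0,0,0,0,0,0],[0.5,0,0,0,0,0,0],[0.5,0,0,0,0,0,0],[0.5,0,0,0,0,0,0],[0.5,0,0,-0.01,0,0,0],[0.5,0,0,-0.02,0,0,0],[0.5,0,0,-0.04,0,0,0],[0.5,0,0,-0.04,0,0,0],[0.5,0,0,-0.04,0,0,0],[0.5,0,0,0,0,0,0],[0.5,0,0,0,0,0,0]]'
python3 - <<'E'
from station import imaging
import cv2
w=imaging.snapshot("wrist");cv2.imwrite("pics/w5.png",w["image"][:,:,::-1])
E
```

```text
time: 20.65
position: [0.471, 0.0124, 0.1699]
ee_rot: [0.0, 0.999, -0.054, 0.0]
contact_force: [0.2, -0.4, 0.2]
gripper_width: 0.043
finger_force: 0.0
```

View pics/w5.png

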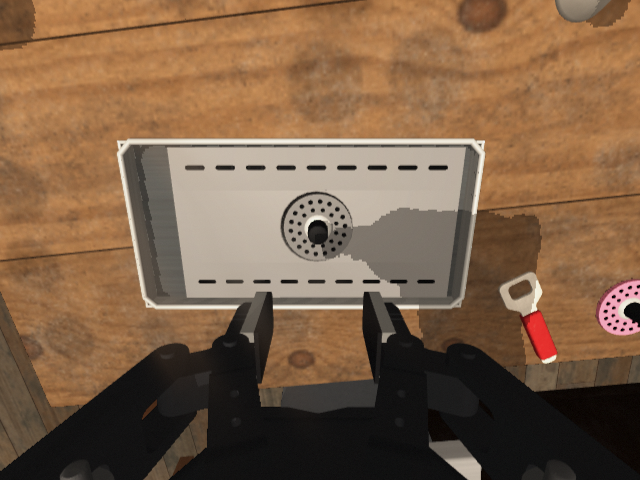

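The strainer sits flush in the pocket at (317,227) with an even dark ring around it, knob up, and the gripper is clear.

```bash
python3 -c "
from station import ticket
print(ticket.job_done())"
```

```text
the job is handed in; nothing more can be done
None
```

The steel strainer slid along the deck, dropped into the pocket and sits fully home, flush and level; I let go and handed the job in at about 21 s, but the hand-in returned no verdict.

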